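# Fit the rotor onto the microcentrifuge spindle

### The arm

A 6-joint arm with a two-finger parallel gripper is mounted at the origin on the work surface. World frame = base frame: x ahead of the robot, y to its left, z up, the work surface at z = 0. Lengths are in m, angles in rad, forces in N, time in s.
With the tool pointing down it reaches from about 0.275 to 0.85 m from the base axis. Payload 19 kg.
Tool frame: the origin (TCP) lies midway between the tips of the shut fingers; the grasp point (between the pads) lies 19 mm behind it; z points along the fingers, y is the line along which they close (so a half turn about z gives the same grasp; the last joint's range is limited). The gripper opens to 85 mm and grips with 20 to 120 N. Pads are 22 mm wide; open, the fingers measure 114 mm over their backs; the gripper's body (76 mm by 85 mm) begins 54 mm behind the grasp point. The pads swing forward as they close: fully open they stand 13 mm farther back than shut.
Start: joints at [1.002, 0.15, 1.437, -0, 1.554, -0.134], TCP at [0.242, 0.521, 0.231] pointing down, gripper open.
Joint ranges: [-2.8, 2.8], [-0.68, 2.1], [0.12, 2.68], [-1.39, 4.53], [0.16, 2.79], [-2.81, 2.81]. Speed limits (rad/s): [1.89, 1.89, 2.22, 3.01, 3.01, 3.01].

### API

Orientations are given as [roll, pitch, yaw] about the fixed x, y, z axes, in that order (R = Rz(yaw) Ry(pitch) Rx(roll)).
In Python, from rig import env gives the robot as it stands.
- The arm moves only by the shell command python3 -m inch 'ROWS' [FORCE]. ROWS is text: rows parted by semicolons, each of 7 numbers parted by spaces: the turn, a rotation vector about the tool's x, y, z in degrees, then the shift along the tool's x, y, z in cm, then the opening, from 0 (shut) to 1 (fully open). In form: wx wy wz tx ty tz jaw; .... A call has 1 to 8 rows; each row shifts and turns the commanded pose from where the row before left it, along the tool's axes as they then stand; what a row does not reach is not made up. A row lasts 1/10 s, in which the tool goes at most 50 mm and 8.59 degrees, less where a joint would pass 70% of its speed; a pose out of reach is approached as far as the arm can. A call with a gripper value outside its range is refused whole. The fingers move at their own pace and stop on an object; FORCE is the grip in N (left out, the last holds). Time passes only in rows, so rows that do not move let the fingers close. It gives the time, the measured TCP pose, the force, the opening and the grip force at its end, in the units of the state.
- env.get_obs(): the state, without advancing time (a new reading comes with each control period).
- env.camera(name): name is "scene" or "top"; returns a dict with "image" (384x512x3 uint8, blue, green, red), "K" (3x3 intrinsics, pixels), "camera_from_world" (4x4, takes a point from world to camera coordinates). Camera axes: x right, y down, z forward; pixel columns grow to the right and rows downward; lengths in m; the calibration is good to about 2 mm. A picture is of the moment at which its call begins. There is no depth.
- env.hand_in(): hands the job in; it is judged then, once.
The state is a dict: "t": time; "q": joint angles; "joint_velocities": joint speeds; "tau": joint torques, N m; "tcp_pos": TCP position; "eef_rot": TCP orientation; "wrist_force": force on the tool from outside, world axes, zero at the start; "wrist_torque": the same for the moment, N m; "opening": opening from 0.0 (shut) to 1.0 (fully open); "grip_force": force on a finger pad.
Only numpy, scipy, OpenCV 4.12 (cv2) and the standard library are available. Lean on these libraries where they do the work, as an engineer would, in place of code of your own. Each camera call takes 0.05 s, during which the arm holds its last target. There are 200 camera calls.

### The job

Fit the loose rotor to the open microcentrifuge: carry it by its black knob, lower it over the tapered spindle, and under a light push turn it anticlockwise until it drops over the drive pins and sits fully home on the taper. Only then tighten the knob clockwise to its stop, a quarter turn, and let go. Never drop, knock or force the rotor on the machine, for the spindle bearings are delicate, and leave the things around it where they stand.

Things in the scene. Friction and masses are not known exactly. Their poses are not given: they have to be found in the camera images.
- rotor: the loose aluminium centrifuge rotor, 0.35 to 0.6 kg, upright on the bench: a cone-shaped disc 104 mm wide and 44 mm high with 12 dark tube holes in its flank and a round black knob on its flat top (52 mm wide). Origin: centre of its underside, z up along its axis. Its yaw does not matter.
- bore_mouth (a point): on the rotor's axis, 12 mm above its origin: mouth of the tapered bore in the hollow underside, 26 mm wide here and 17 mm wide 26 mm higher; it fits the spindle taper. Round it hangs a ring of 6 equal teeth, 8 mm long, lower ends 4 mm above the rotor's origin; the 6 gaps between them, 60 degrees apart and about 7 mm wide, take the drive pins.
- knob_grip (a point): on the rotor's axis, 66 mm above its origin, inside the black knob: a good height to grip it. The knob is ribbed, 33 mm in diameter, and reaches from 46 to 76 mm above the rotor's origin; the rotor's top is at 44 mm, so fingertips must stay above that.
- rotor_knob (a joint): angle of the black knob on the rotor, rad, growing clockwise seen from above: 0 = loose, at its anticlockwise stop, where turning it on anticlockwise takes the rotor along; 1.571 = tight, at its clockwise stop. Starts between 0 and 0.25. Rubs with 0.06 N m, so clockwise it turns on the rotor. White line on its top.
- centrifuge: the white microcentrifuge with a blue stripe, fixed to the bench, 210 mm (its x) by 240 mm (its y), 125 mm high. Origin: on the bench under the chamber's centre, z up. In its top is a round chamber 134 mm wide with its floor 50 mm above the bench. The lid stands open on its +y side, 105 mm or more from the chamber's axis and up to 330 mm above the bench.
- drive (a point): on the spindle axis in the chamber, 78 mm above the bench: top face of the drive flange, 48 mm wide. Three brass drive pins, 5 mm thick and 6 mm high, stand on it 19.5 mm from the axis, 120 degrees apart, at an angle that is not measured. When home the rotor's origin is 3 mm below this point; while riding on the pins it is 2 mm above it, with sideways play.
- taper_tip (a point): top centre of the steel spindle taper, 32 mm above the drive flange; the taper is 18 mm wide here and 29 mm at the flange. The spindle turns with its pins, stiffly (0.25 N m). The gaps between the rotor's teeth leave the pins about 3.5 degrees of play either way. Pushes over 25 N harm its bearings.
- tube_rack: blue rack of capped tubes, 85 by 125 by 43 mm, loose bystander; origin under its centre
- reagent: amber jar with blue cap, 68 mm wide, 115 mm high, loose bystander; origin under its centre
- tip_box: red lidded box, 87 by 122 by 62 mm, loose bystander; origin under its centre
There are look-alikes about, which are no part of the job. Several things have the shape of the rotor; the one meant has the colours described above.

How it is judged:
By the outcome, as a careful person would: the job done as asked, in the order asked, and still so for the second after the job is handed in, with the robot touching nothing.
It also fails if it takes over 61 s, if anything falls off the work surface, if the arm or the gripper's body presses on something with over 40 N, if the wrist force passes 120 N, or if a joint passes its speed limit or range.

## Working session

There is one attempt and no reset: what is moved stays moved. The work goes in short steps, Python scripts to look and compute and a shell command to move; the robot and the scene stay as the last step left them, time stands still between calls to the robot, and variables do not carry over. Pictures are saved under pics/ and viewed, at most 10 in all, crops included, and the job is handed in when it is done.

```bash
mkdir -p pics; ls; python3 - <<'E'
from rig import env
import cv2,numpy as np
for n in("scene","top"):
    c=env.camera(n);cv2.imwrite(f"pics/{n}0.png",c["image"]);print(n,c["K"].tolist(),np.round(c["camera_from_world"],4).tolist())
o=env.get_obs();print(o)
E
```

```text
pics
scene [[379.18318847147754, 0.0, 259.98662607499426], [0.0, 379.18318847147754, 194.72396954254052], [0.0, 0.0, 1.0]] [[-0.2307, 0.9729, 0.0173, 0.2465], [0.7027, 0.1789, -0.6886, -0.3068], [-0.673, -0.1467, -0.7249, 1.4035], [0.0, 0.0, 0.0, 1.0]]
top [[478.32441624118746, 0.0, 254.06356214197163], [0.0, 478.32441624118746, 201.0016776461916], [0.0, 0.0, 1.0]] [[-0.0001, -0.9998, 0.0213, -0.1474], [-0.9817, -0.004, -0.1906, 0.5656], [0.1906, -0.0209, -0.9814, 1.3806], [0.0, 0.0, 0.0, 1.0]]
{'t': 0.1, 'q': array([ 1.00199181e+00,  1.50936706e-01,  1.43795096e+00, -2.38911856e-05,
        1.55386039e+00, -1.34043973e-01]), 'joint_velocities': array([-0.00057442, -0.00097583, -0.00386793,  0.00011961, -0.0015629 ,
        0.00126929]), 'tau': array([ 4.93184678e-03, -7.14378190e+01, -5.71796143e+01, -2.18442342e-04,
        6.88391126e-03,  5.50875382e-05]), 'tcp_pos': array([0.24210372, 0.52128214, 0.23074342]), 'eef_rot': array([-3.14044443e+00, -1.30737188e-04,  2.70683245e+00]), 'wrist_force': array([-0.22304414,  0.31828502,  0.50578927]), 'wrist_torque': array([-0.02150628, -0.01175152, -0.00205808]), 'grip_force': 0.0, 'opening': 0.9998303076601652}
```

View pics/scene0.png

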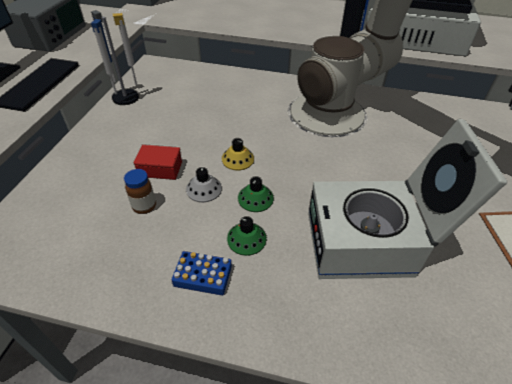

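View pics/top0.png

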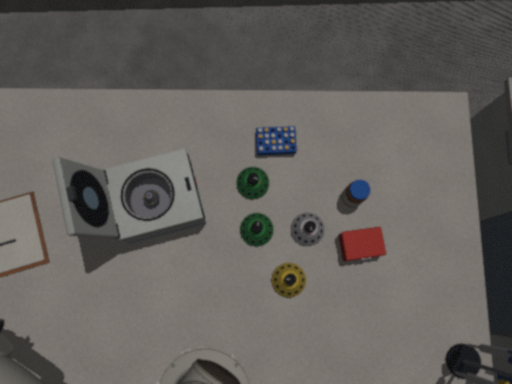

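Scene view: the silver rotor is at (203,185), its knob top near (202,172), with the centrifuge chamber at (375,213). Top view: the rotor is at (307,229) and the spindle at (150,197). Next I'll enlarge both.

```bash
python3 - <<'E'
import cv2,numpy as np
s=cv2.imread("pics/scene0.png");t=cv2.imread("pics/top0.png")
def cr(im,u,v,w=80,h=60,k=5):
    p=cv2.resize(im[v-h//2:v+h//2,u-w//2:u+w//2],None,fx=k,fy=k,interpolation=cv2.INTER_CUBIC)
    for i in range(0,w,10): cv2.putText(p,str(u-w//2+i),(i*k,8),0,.3,(0,0,255),1);cv2.line(p,(i*k,10),(i*k,14),(0,0,255),1)
    for i in range(0,h,10): cv2.putText(p,str(v-h//2+i),(0,i*k+4),0,.3,(0,0,255),1);cv2.line(p,(20,i*k),(25,i*k),(0,0,255),1)
    return p
cv2.imwrite("pics/crop1.png",np.vstack([np.hstack([cr(t,307,229),cr(t,150,195)]),np.hstack([cr(s,203,183),cr(s,375,213)])]))
E
```

```text
(no output)
```

View pics/crop1.png

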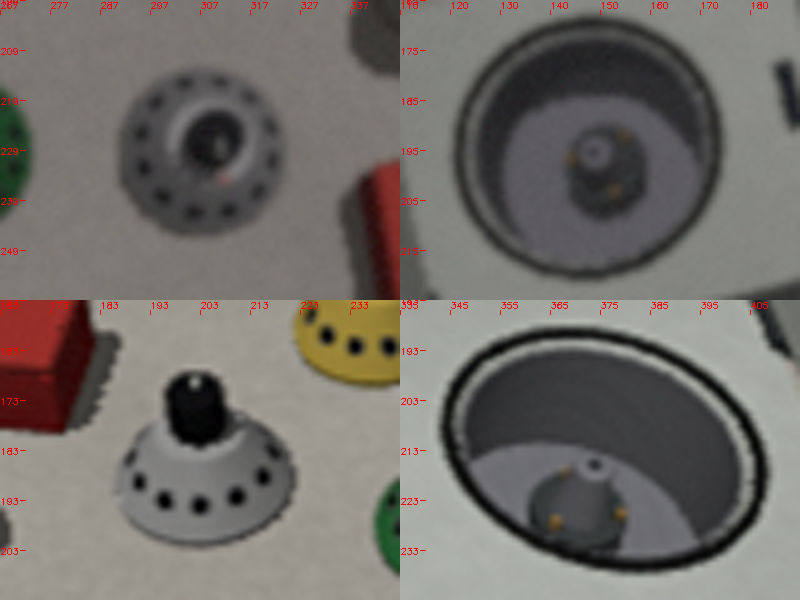

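The crops give these pixels:

| Feature | Top view | Scene view |
|---|---|---|
| Rotor base centre | (307.4,229.4) | – |
| Knob top | – | (202,169) |
| Taper tip | (148.8,195.6) | (374,216) |
| Chamber rim centre | (148,194.6) | – |
| Brass pin 1 | (144.2,197) | (368.6,217.4) |
| Brass pin 2 | (155.2,192) | (379.2,225.6) |
| Brass pin 3 | (153.2,203) | (366,227) |

```bash
cat > h.py <<'E'
from rig import env
import numpy as np
from scipy.optimize import least_squares
C={}
def cam(n):
    if n not in C: C[n]=env.camera(n)
    return C[n]
def proj(n,P):
    c=cam(n);T=c["camera_from_world"];p=T[:3,:3]@np.array(P)+T[:3,3];q=c["K"]@p;return q[:2]/q[2]
def onz(n,uv,z):
    return least_squares(lambda x:proj(n,[x[0],x[1],z])-uv,[.5,0]).x
def tri(t,s,z=None):
    return least_squares(lambda X:np.r_[proj("top",X)-t,proj("scene",X)-s],[.5,0,.1])
E
python3 - <<'E'
from h import *
print("rotor base top-cam",onz("top",[307.4,229.4],.006))
print("knob scene top",onz("scene",[202,169],.076), "knob top-cam",onz("top",[310,226],.076))
# base scene ellipse
print("base scene", onz("scene",[163+207/5,153+185/5],.01))
r=tri([148.8,195.6],[374,216]);print("tip",r.x,r.fun,onz("top",[148.8,195.6],.11),onz("scene",[374,216],.11))
print("rim",onz("top",[148,194.6],.125), onz("scene",[335+205/5,183+150/5],.125))
tp=[(144.2,197),(155.2,192),(153.2,203)]
T=np.array([onz("top",p,.084) for p in tp]);print(T,T.mean(0))
d=T-T.mean(0);print(np.hypot(*d.T),np.degrees(np.arctan2(d[:,1],d[:,0]))%120)
S=np.array([onz("scene",p,.084) for p in [(368.6,217.4),(379.2,225.6),(366,227)]]);print(S,S.mean(0))
d=S-S.mean(0);print(np.hypot(*d.T),np.degrees(np.arctan2(d[:,1],d[:,0]))%120)
E
```

```text
rotor base top-cam [ 0.48713409 -0.31173702]
knob scene top [ 0.48625076 -0.30699519] knob top-cam [ 0.48786297 -0.31023886]
base scene [ 0.50324234 -0.30019413]
tip [0.57122995 0.16223763 0.10475909] [-1.0353054  -0.04278283 -0.85170137 -0.03221144] [0.57004198 0.15819111] [0.57568357 0.16317987]
rim [0.56986604 0.1575459 ] [0.57887847 0.16446277]
[[0.57112224 0.17671343]
 [0.58626108 0.14516584]
 [0.55331194 0.14970747]] [0.57023175 0.15719558]
[0.01953816 0.02004131 0.01850276] [87.38774287 83.11239452 83.87248993]
[[0.55956541 0.15553706]
 [0.57987804 0.18179217]
 [0.59224602 0.15052948]] [0.57722982 0.16261957]
[0.01903138 0.01935463 0.0192784 ] [81.84821446 82.13578157 81.16118657]
```

```bash
cat >> h.py <<'E'
from scipy.spatial.transform import Rotation as Rot
def go(*pts):
    o=env.get_obs();R=Rot.from_euler("xyz",o["eef_rot"]).as_matrix();p=o["tcp_pos"]
    print("t",o["t"],"tcp",np.round(p,4),"rpy",np.round(np.degrees(o["eef_rot"]),2),"q6",round(o["q"][5],2),"F",np.round(o["wrist_force"],1),"M",np.round(o["wrist_torque"],2),"open",round(o["opening"],3),"grip",round(o["grip_force"],1))
    for a in pts:
        a=np.array(a);print(a,"shift cm",np.round(100*R.T@(a-p),2));p=a
E
python3 -m inch '0 0 8.15 0 0 -1 1;0 0 8.15 0 0 -1 1;0 0 8.15 0 0 -1 1;0 0 8.15 0 0 -1 1;0 0 8.15 0 0 -1 1;0 0 8.15 0 0 -1 1;0 0 8.15 0 0 -1 1;0 0 0 0 0 0 1'
python3 -c "
from h import *
go([.29,.2,.3],[.36,-.1,.25],[.487,-.3095,.14],[.487,-.3095,.047])"
```

```text
t: 1.0
tcp_pos: [0.2424, 0.5217, 0.3023]
eef_rot: [3.141, -0.001, 1.708]
wrist_force: [-0.2, 0.3, 0.7]
opening: 0.999
grip_force: 0.0
t 1.0 tcp [0.2424 0.5217 0.3023] rpy [ 1.7995e+02 -7.0000e-02  9.7880e+01] q6 0.86 F [-0.2  0.3  0.7] M [-0.01 -0.01  0.04] open 0.999 grip 0.0
[0.29 0.2  0.3 ] shift cm [-32.52   0.31   0.2 ]
[ 0.36 -0.1   0.25] shift cm [-30.68   2.82   4.97]
[ 0.487  -0.3095  0.14  ] shift cm [-22.51   9.7   10.98]
[ 0.487  -0.3095  0.047 ] shift cm [-0.01 -0.01  9.3 ]
```

```bash
python3 -m inch '0 0 0 -4.06 0.04 0 1;0 0 0 -4.06 0.04 0 1;0 0 0 -4.06 0.04 0 1;0 0 0 -4.06 0.04 0 1;0 0 0 -4.06 0.04 0 1;0 0 0 -4.06 0.04 0 1;0 0 0 -4.06 0.04 0 1;0 0 0 -4.06 0.04 0 1' >/dev/null
python3 -m inch '0 0 0 -3.83 0.35 0.6 1;0 0 0 -3.83 0.35 0.6 1;0 0 0 -3.83 0.35 0.6 1;0 0 0 -3.83 0.35 0.6 1;0 0 0 -3.83 0.35 0.6 1;0 0 0 -3.83 0.35 0.6 1;0 0 0 -3.83 0.35 0.6 1;0 0 0 -3.83 0.35 0.6 1' >/dev/null
python3 -m inch '0 0 0 -3.75 1.62 1.83 1;0 0 0 -3.75 1.62 1.83 1;0 0 0 -3.75 1.62 1.83 1;0 0 0 -3.75 1.62 1.83 1;0 0 0 -3.75 1.62 1.83 1;0 0 0 -3.75 1.62 1.83 1;0 0 0 0 0 0 1;0 0 0 0 0 0 1' >/dev/null
python3 -c "
from h import *
go([.487,-.3095,.14],[.487,-.3095,.047])
import cv2
t=cam('top')['image'];s=cam('scene')['image']
f=lambda im,u,v:cv2.resize(im[v-50:v+50,u-66:u+66],None,fx=3,fy=3,interpolation=cv2.INTER_CUBIC)
cv2.imwrite('pics/a.png',np.hstack([f(t,307,225),f(s,203,170)]))"
```

```text
t 3.4 tcp [ 0.4886 -0.3084  0.1419] rpy [-1.7989e+02 -1.2000e-01  9.8210e+01] q6 -0.84 F [ 0.1 -0.1  0.4] M [ 0.01  0.04 -0.03] open 1.003 grip 0.0
[ 0.487  -0.3095  0.14  ] shift cm [-0.09 -0.17  0.19]
[ 0.487  -0.3095  0.047 ] shift cm [-0.02  0.02  9.3 ]
```

View pics/a.png

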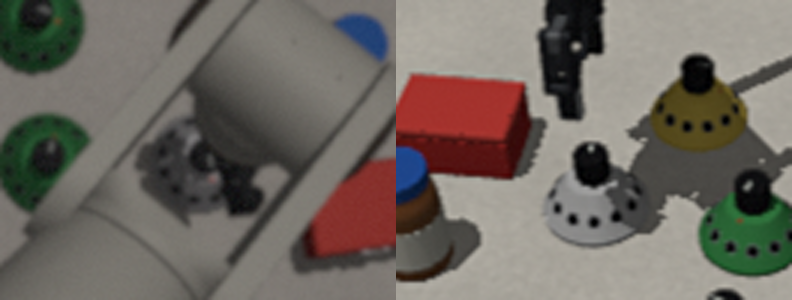

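The left panel shows the arm over the silver rotor. The right panel shows the nearer fingertip at about scene pixel (195,158) and the knob top at (203,169). I'll check whether this fits the fingers straddling the knob.

```bash
python3 -c "
from h import *
for dx in(-.05,0,.05): print(dx,proj('scene',[.4886+dx,-.3084+dx*.14,.155]))
print(proj('scene',[.487,-.3095,.076]),proj('top',[.487,-.3095,.076]))
for z in(.0,.07):
  for e in([.487,-.3095-.052],[.487,-.3095+.052]): print(z,proj('scene',[*e,z*0+.004]))
"
```

```text
-0.05 [202.18750583 135.88659048]
0 [198.4198018 147.5554345]
0.05 [194.38348526 160.05619037]
[201.06431706 169.02462294] [309.75575447 226.29054808]
0.0 [186.73868083 183.95666061]
0.0 [220.27637335 190.15931962]
0.07 [186.73868083 183.95666061]
0.07 [220.27637335 190.15931962]
```

```bash
python3 -m inch '0 0 0 0.1 -0.15 2 1;0 0 0 0 0 2 1;0 0 0 0 0 2 1;0 0 0 0 0 2 1;0 0 0 0 0 1 1;0 0 0 0 0 0.4 1;0 0 0 0 0 0 1;0 0 0 0 0 0 1' 20; python3 -m inch '0 0 0 0 0 0 0.6;0 0 0 0 0 0 0.4;0 0 0 0 0 0 0.3;0 0 0 0 0 0 0.3;0 0 0 0 0 0 0.3;0 0 0 0 0 0 0.3;0 0 0 0 0 0 0.3' 20; python3 -m inch '0 0 0 0 0 0 1;0 0 0 0 0 0 1;0 0 0 0 0 0 1;0 0 8.2 0 0 0 1;0 0 8.2 0 0 0 1;0 0 8.2 0 0 0 1' 20 ;python3 -c "
from h import *
go()"
```

```text
t: 4.4
tcp_pos: [0.4878, -0.3078, 0.0506]
eef_rot: [3.141, 0.001, 1.711]
wrist_force: [-0.1, 1.0, 0.4]
opening: 1.001
grip_force: 0.0
t: 5.1
tcp_pos: [0.4877, -0.3077, 0.0499]
eef_rot: [3.141, 0.001, 1.711]
wrist_force: [1.4, 0.8, 6.1]
opening: 0.382
grip_force: 21.7
t: 5.7
tcp_pos: [0.4873, -0.3076, 0.0494]
eef_rot: [-3.141, 0.0, 1.276]
wrist_force: [-0.6, -0.1, -0.3]
opening: 1.003
grip_force: 0.0
t 5.7 tcp [ 0.4873 -0.3076  0.0494] rpy [-179.98    0.     73.1 ] q6 -0.4 F [-0.6 -0.1 -0.3] M [ 0.01  0.07 -0.02] open 1.003 grip 0.0
```

```bash
python3 -m inch '0 0 8.2 0 0 0 1;0 0 8.2 0 0 0 1;0 0 8.2 0 0 0 1;0 0 8.2 0 0 0 1;0 0 8.2 0 0 0 1;0 0 8.2 0 0 0 1;0 0 8.2 0 0 0 1;0 0 8.2 0 0 0 1' 20 >/dev/null; python3 -m inch '0 0 0 0 0 0.2 0.8;0 0 0 0 0 0 0.5;0 0 0 0 0 0 0.35;0 0 0 0 0 0 0.3;0 0 0 0 0 0 0.3;0 0 0 0 0 0 0.3;0 0 0 0 0 0 0.3' 20; python3 -m inch '0 0 0 0 0 0 0;0 0 0 0 0 0 0;0 0 0 0 0 0 0;0 0 0 0 0 0 0;0 0 0 0 0 -0.5 0;0 0 0 0 0 -0.5 0;0 0 0 0 0 -0.5 0;0 0 0 0 0 0 0' 70 ;python3 -c "
from h import *
go([.5735,.16,.23])"
```

```text
t: 7.2
tcp_pos: [0.4875, -0.3077, 0.0477]
eef_rot: [3.141, -0.0, 0.137]
wrist_force: [-1.4, -0.6, 3.7]
opening: 0.379
grip_force: 21.8
t: 8.0
tcp_pos: [0.4877, -0.3078, 0.0634]
eef_rot: [3.141, -0.001, 0.137]
wrist_force: [0.4, 0.1, -3.3]
opening: 0.368
grip_force: 69.6
t 8.0 tcp [ 0.4877 -0.3078  0.0634] rpy [ 1.7995e+02 -4.0000e-02  7.8400e+00] q6 0.74 F [ 0.4  0.1 -3.3] M [0.01 0.01 0.  ] open 0.368 grip 69.6
[0.5735 0.16   0.23  ] shift cm [ 14.89 -45.16 -16.69]
```

```bash
python3 -m inch '0 0 0 0 0 -2 0;0 0 0 0 0 -3 0;0 0 0 0 0 -3.5 0;0 0 0 0 0 -3.5 0;0 0 0 0 0 -3 0;0 0 0 0.4 -1.2 -1.7 0;0 0 0 0.8 -2.4 0 0;0 0 0 1.2 -3.6 0 0' >/dev/null;python3 -m inch '0 0 0 1.2 -3.6 0 0;0 0 0 1.2 -3.6 0 0;0 0 0 1.2 -3.6 0 0;0 0 0 1.2 -3.6 0 0;0 0 0 1.2 -3.6 0 0;0 0 0 1.2 -3.6 0 0;0 0 0 1.2 -3.6 0 0;0 0 0 1.2 -3.6 0 0'>/dev/null;python3 -m inch '0 0 0 1.2 -3.6 0 0;0 0 0 0.9 -3 0 0;0 0 0 0.5 -1.8 0 0;0 0 0 0.1 -0.7 0 0;0 0 0 0 0 0 0;0 0 0 0 0 0 0;0 0 0 0 0 0 0'
python3 -c "
from h import *
go([.5735,.16,.23])
import cv2
t=cam('top')['image'];s=cam('scene')['image']
def f(im,u,v,k=5): return cv2.resize(im[v-60:v+60,u-40:u+40],None,fx=k,fy=k,interpolation=cv2.INTER_CUBIC)
cv2.imwrite('pics/b.png',np.hstack([f(t,150,190),f(s,375,190)]))"
```

```text
t: 10.3
tcp_pos: [0.5716, 0.1583, 0.2296]
eef_rot: [3.141, -0.0, 0.136]
wrist_force: [1.1, -0.3, -3.0]
opening: 0.363
grip_force: 70.2
t 10.3 tcp [0.5716 0.1583 0.2296] rpy [179.98  -0.     7.78] q6 1.58 F [ 1.1 -0.3 -3. ] M [-0.03 -0.01 -0.02] open 0.363 grip 70.2
[0.5735 0.16   0.23  ] shift cm [ 0.21 -0.15 -0.04]
```

View pics/b.png

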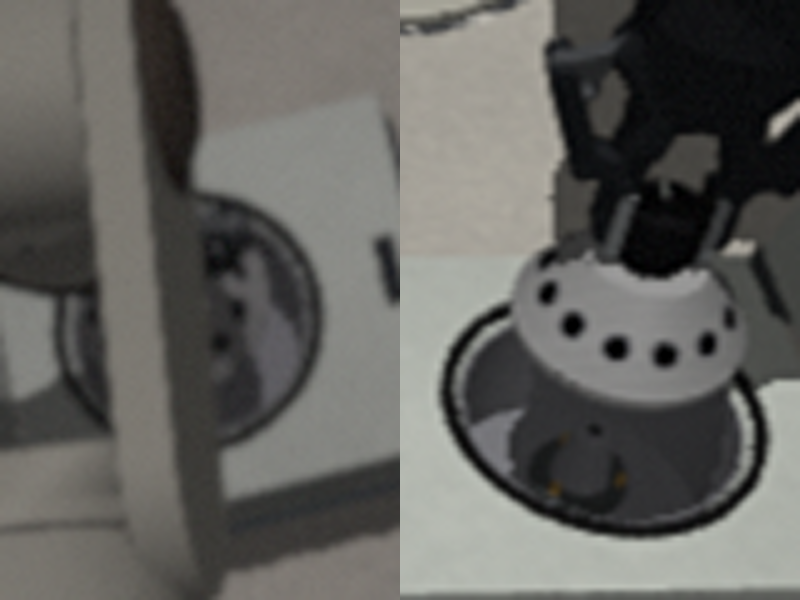

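Right panel: the held rotor hangs over the chamber with its rim from u≈357.0 to 404.2 and its lowest edge at v≈210.6. The taper tip shows below it at (373.5,215.6). The held rotor's pose is known from the robot, so I'll use it to calibrate out the scene camera's bias.

```bash
python3 -c "
from h import *
a=np.linspace(0,2*np.pi,361)
def circ(n,c,r): return np.array([proj(n,[c[0]+r*np.cos(x),c[1]+r*np.sin(x),c[2]]) for x in a])
for h in(0,.004,.008):
  P=circ('scene',[.5716,.1583,.1819+h],.052);print(h,P.min(0),P.max(0))
print('tip')
for n,p in(('scene',[373.5,215.6]),('top',[148.4,195.2])): print(n,onz(n,p,.11))
P=circ('scene',[.5735,.160,.125],.067);print('rim',P.min(0),P.max(0))
P=circ('top',[.5735,.160,.125],.067);print('rimtop',P.min(0),P.max(0))
"
```

```text
0 [356.19704467 177.95972183] [402.77388944 211.04822426]
0.004 [356.54917082 176.74057078] [403.29022049 209.83954652]
0.008 [356.90366131 175.51350871] [403.81007566 208.62234255]
tip
scene [0.57468875 0.16196811]
top [0.57121345 0.15938743]
rim [345.77249387 190.80179094] [403.07225255 233.35560332]
rimtop [123.53164246 170.56691909] [170.77975312 216.56079266]
```

```bash
python3 -m inch '0 0 0 0.15 -0.17 1.5 0;0 0 0 0 0 1.5 0;0 0 0 0 0 1.5 0;0 0 0 0 0 1.2 0;0 0 0 0 0 1 0;0 0 0 0 0 0.7 0;0 0 0 0 0 0 0;0 0 0 0 0 0 0'; python3 -m inch '0 0 0 0 0 0.2 0;0 0 0 0 0 0.2 0;0 0 0 0 0 0.2 0;0 0 0 0 0 0 0;0 0 0 0 0 0 0'; python3 -c "
from h import *
go()"
```

```text
t: 11.3
tcp_pos: [0.573, 0.1612, 0.1558]
eef_rot: [3.142, -0.0, 0.137]
wrist_force: [-0.3, 0.7, -3.8]
opening: 0.363
grip_force: 70.2
t: 11.8
tcp_pos: [0.5728, 0.1611, 0.1495]
eef_rot: [3.142, 0.0, 0.137]
wrist_force: [0.3, 0.0, -3.7]
opening: 0.364
grip_force: 70.2
t 11.8 tcp [0.5728 0.1611 0.1495] rpy [1.80e+02 1.00e-02 7.84e+00] q6 1.58 F [ 0.3  0.  -3.7] M [-0.   -0.01 -0.01] open 0.364 grip 70.2
```

```bash
for i in 1; do python3 -m inch '0 0 0 0 0 0.1 0;0 0 0 0 0 0.1 0;0 0 0 0 0 0.1 0;0 0 0 0 0 0.1 0;0 0 0 0 0 0 0'; done; python3 -m inch '0 0 0 0 0 0.1 0;0 0 0 0 0 0.1 0;0 0 0 0 0 0.1 0;0 0 0 0 0 0 0'
```

```text
t: 12.3
tcp_pos: [0.5727, 0.1611, 0.1453]
eef_rot: [3.142, 0.0, 0.137]
wrist_force: [0.1, 0.2, -4.0]
opening: 0.366
grip_force: 70.2
t: 12.7
tcp_pos: [0.5728, 0.1611, 0.1423]
eef_rot: [3.142, 0.0, 0.137]
wrist_force: [-0.3, -1.1, -3.9]
opening: 0.369
grip_force: 70.2
```

```bash
python3 -m inch '0 0 0 0 0 0.1 0;0 0 0 0 0 0.1 0;0 0 0 0 0 0 0';python3 -m inch '0 0 0 0 0 0.1 0;0 0 0 0 0 0.1 0;0 0 0 0 0 0 0'
```

```text
t: 13.0
tcp_pos: [0.5727, 0.1611, 0.1403]
eef_rot: [3.141, 0.0, 0.137]
wrist_force: [-0.2, 1.6, -3.6]
opening: 0.365
grip_force: 70.2
t: 13.3
tcp_pos: [0.5728, 0.1611, 0.1383]
eef_rot: [3.142, 0.0, 0.137]
wrist_force: [0.4, -0.1, -2.7]
opening: 0.365
grip_force: 70.2
```

```bash
python3 -m inch '0 0 0 0 0 0.1 0;0 0 0 0 0 0 0';python3 -m inch '0 0 0 0 0 0.1 0;0 0 0 0 0 0 0';python3 -m inch '0 0 0 0 0 0.1 0;0 0 0 0 0 0 0'
```

```text
t: 13.5
tcp_pos: [0.5728, 0.1611, 0.1374]
eef_rot: [3.142, 0.0, 0.137]
wrist_force: [0.6, -0.1, -3.3]
opening: 0.36
grip_force: 70.2
t: 13.7
tcp_pos: [0.5727, 0.1611, 0.1363]
eef_rot: [3.142, 0.0, 0.137]
wrist_force: [-0.6, -1.3, -4.8]
opening: 0.368
grip_force: 70.2
t: 13.9
tcp_pos: [0.5728, 0.1611, 0.1354]
eef_rot: [3.142, 0.0, 0.137]
wrist_force: [-0.4, 0.0, -2.6]
opening: 0.358
grip_force: 70.2
```

```bash
for i in 1; do python3 -m inch '0 0 0 0 0 0.1 0;0 0 0 0 0 0 0';python3 -m inch '0 0 0 0 0 0.1 0;0 0 0 0 0 0 0';python3 -m inch '0 0 0 0 0 0.1 0;0 0 0 0 0 0 0';python3 -m inch '0 0 0 0 0 0.1 0;0 0 0 0 0 0 0'; done | grep -A2 tcp_pos | grep -v eef
```

```text
tcp_pos: [0.5727, 0.1611, 0.1343]
wrist_force: [-0.4, 0.8, -3.6]
--
tcp_pos: [0.5728, 0.1611, 0.1333]
wrist_force: [-0.2, -1.3, -4.4]
--
tcp_pos: [0.5728, 0.1611, 0.1324]
wrist_force: [0.1, 0.0, -3.9]
--
tcp_pos: [0.5728, 0.1611, 0.1313]
wrist_force: [-0.3, 0.3, -4.2]
```

```bash
for i in 1; do python3 -m inch '0 0 0 0 0 0.1 0;0 0 0 0 0 0 0';python3 -m inch '0 0 0 0 0 0.1 0;0 0 0 0 0 0 0';python3 -m inch '0 0 0 0 0 0.05 0;0 0 0 0 0 0 0';python3 -m inch '0 0 0 0 0 0.05 0;0 0 0 0 0 0 0'; done | grep -A2 tcp_pos | grep -v eef
```

```text
tcp_pos: [0.5728, 0.1611, 0.1303]
wrist_force: [0.3, 0.2, -2.2]
--
tcp_pos: [0.5728, 0.1611, 0.1293]
wrist_force: [-0.1, -0.0, -2.9]
--
tcp_pos: [0.5728, 0.1611, 0.1289]
wrist_force: [0.6, -0.4, -3.5]
--
tcp_pos: [0.5728, 0.1611, 0.1284]
wrist_force: [1.3, 0.2, -3.0]
```

```bash
for i in 1; do python3 -m inch '0 0 0 0 0 0.05 0;0 0 0 0 0 0 0';python3 -m inch '0 0 0 0 0 0.03 0;0 0 0 0 0 0 0'; python3 -m inch '0 0 0 0 0 0.03 0;0 0 0 0 0 0 0';  done | grep -A2 tcp_pos | grep -v eef
```

```text
tcp_pos: [0.5728, 0.1611, 0.1279]
wrist_force: [0.6, -0.2, -3.1]
--
tcp_pos: [0.5728, 0.1611, 0.1277]
wrist_force: [-0.3, -0.5, -2.9]
--
tcp_pos: [0.5729, 0.1611, 0.1275]
wrist_force: [0.2, 0.5, -1.1]
```

Contact may be starting. I'll go on in small steps.

```bash
for i in 1; do python3 -m inch '0 0 0 0 0 0.03 0;0 0 0 0 0 0 0;0 0 0 0 0 0 0';python3 -m inch '0 0 0 0 0 0.03 0;0 0 0 0 0 0 0;0 0 0 0 0 0 0'; done | grep -A2 tcp_pos | grep -v eef
```

```text
tcp_pos: [0.5729, 0.1611, 0.1272]
wrist_force: [0.3, 0.9, -0.1]
--
tcp_pos: [0.5726, 0.1612, 0.1264]
wrist_force: [0.8, 2.0, -4.9]
```

```bash
for i in 1; do python3 -m inch '0 0 0 0 0 0 0';python3 -m inch '0 0 0 0 0 0.05 0;0 0 0 0 0 0 0;0 0 0 0 0 0 0';python3 -m inch '0 0 0 0 0 0.03 0;0 0 0 0 0 0 0;0 0 0 0 0 0 0'; done | grep -A2 tcp_pos | grep -v eef; python3 -c "
from h import *
go()"
```

```text
tcp_pos: [0.5727, 0.1612, 0.1265]
wrist_force: [0.5, 1.7, -5.1]
--
tcp_pos: [0.5727, 0.1612, 0.1262]
wrist_force: [-2.5, 1.8, -3.6]
--
tcp_pos: [0.5728, 0.1612, 0.1261]
wrist_force: [-1.0, 3.1, -2.1]
t 17.4 tcp [0.5728 0.1612 0.1261] rpy [180.    -0.     7.84] q6 1.58 F [-1.   3.1 -2.1] M [0.49 0.28 0.03] open 0.367 grip 70.2
```

```bash
python3 -m inch '0 0 0 0 -0.04 0 0;0 0 0 0 0 0 0;0 0 0 0 0 0 0'>/dev/null; python3 -c "
from h import *
go()"; python3 -m inch '0 0 -3 0 0 0 0;0 0 -3 0 0 0 0;0 0 0 0 0 0 0'>/dev/null; python3 -c "
from h import *
go()"; python3 -m inch '0 0 -3 0 0 0 0;0 0 -3 0 0 0 0;0 0 0 0 0 0 0'>/dev/null; python3 -c "
from h import *
go()"
```

```text
t 17.7 tcp [0.5728 0.1614 0.126 ] rpy [179.98   0.     7.83] q6 1.58 F [-0.3  0.9 -2.1] M [0.09 0.26 0.06] open 0.365 grip 70.3
t 18.0 tcp [0.5728 0.1614 0.1259] rpy [179.98   0.    13.89] q6 1.47 F [-0.4 -0.2 -4. ] M [-0.03 -0.01 -0.03] open 0.364 grip 70.3
t 18.3 tcp [0.5727 0.1614 0.1259] rpy [1.7999e+02 2.0000e-02 1.9800e+01] q6 1.37 F [-1.  -0.3 -3.7] M [-0.04  0.11  0.  ] open 0.367 grip 70.1
```

```bash
cat > g.sh <<'E'
python3 -c "
from h import *
go()"
E
python3 -m inch '0 0 0 0 0 0.04 0;0 0 0 0 0 0 0;0 0 0 0 0 0 0'>/dev/null; sh g.sh;  python3 -m inch '0 0 0 0 0 0.04 0;0 0 0 0 0 0 0;0 0 0 0 0 0 0'>/dev/null; sh g.sh;python3 -m inch '0 0 0 0 0 0.03 0;0 0 0 0 0 0 0;0 0 0 0 0 0 0'>/dev/null; sh g.sh
```

```text
t 18.6 tcp [0.5728 0.1615 0.1256] rpy [179.99   0.    19.78] q6 1.37 F [-0.8 -0.8 -3.8] M [-0.1   0.06  0.  ] open 0.367 grip 70.2
t 18.9 tcp [0.5728 0.1615 0.1252] rpy [179.99   0.    19.83] q6 1.37 F [-0.3  0.1 -3. ] M [-0.03  0.15 -0.05] open 0.364 grip 70.2
t 19.2 tcp [0.5727 0.1615 0.1249] rpy [1.800e+02 1.000e-02 1.984e+01] q6 1.37 F [ 0.2 -0.3 -2.5] M [-0.06  0.13 -0.03] open 0.369 grip 70.2
```

```bash
for k in 1; do
python3 -m inch '0 0 0 0 0 0.04 0;0 0 0 0 0 0 0;0 0 0 0 0 0 0'>/dev/null; sh g.sh;  python3 -m inch '0 0 0 0 0 0.04 0;0 0 0 0 0 0 0;0 0 0 0 0 0 0'>/dev/null; sh g.sh;python3 -m inch '0 0 0 0 0 0.03 0;0 0 0 0 0 0 0;0 0 0 0 0 0 0'>/dev/null; sh g.sh; done
```

```text
t 19.5 tcp [0.5727 0.1615 0.1245] rpy [1.800e+02 1.000e-02 1.984e+01] q6 1.37 F [-1.   0.2 -3. ] M [-0.03  0.17 -0.05] open 0.363 grip 70.2
t 19.8 tcp [0.5727 0.1615 0.124 ] rpy [1.800e+02 1.000e-02 1.984e+01] q6 1.37 F [-0.7 -0.2 -1.7] M [-0.02  0.13 -0.06] open 0.367 grip 70.2
t 20.1 tcp [0.5728 0.1615 0.1238] rpy [180.     0.    19.84] q6 1.37 F [ 0.2 -0.5 -1.5] M [-0.05  0.21 -0.06] open 0.366 grip 70.2
```

```bash
for k in 1; do
python3 -m inch '0 0 0 0 0 0.03 0;0 0 0 0 0 0 0;0 0 0 0 0 0 0'>/dev/null; sh g.sh;  python3 -m inch '0 0 0 0 0 0.03 0;0 0 0 0 0 0 0;0 0 0 0 0 0 0'>/dev/null; sh g.sh;python3 -m inch '0 0 0 0 0 0.03 0;0 0 0 0 0 0 0;0 0 0 0 0 0 0'>/dev/null; sh g.sh; done
```

```text
t 20.4 tcp [0.5728 0.1615 0.1235] rpy [180.     0.    19.84] q6 1.37 F [-0.5 -0.6 -2.3] M [-0.06  0.15 -0.05] open 0.366 grip 70.2
t 20.7 tcp [0.5728 0.1615 0.1232] rpy [180.     0.    19.84] q6 1.37 F [-0.3 -0.3 -2.5] M [-0.05  0.2  -0.08] open 0.366 grip 70.2
t 21.0 tcp [0.5727 0.1615 0.1229] rpy [180.     0.    19.84] q6 1.37 F [-0.9  0.4  0.1] M [-0.07  0.25 -0.02] open 0.364 grip 70.3
```

```bash
for k in 1; do
python3 -m inch '0 0 0 0 0 0.02 0;0 0 0 0 0 0 0;0 0 0 0 0 0 0'>/dev/null; sh g.sh;  python3 -m inch '0 0 0 0 0 0.02 0;0 0 0 0 0 0 0;0 0 0 0 0 0 0'>/dev/null; sh g.sh;python3 -m inch '0 0 -2 0 0 0 0;0 0 -2 0 0 0 0;0 0 0 0 0 0 0'>/dev/null; sh g.sh;python3 -m inch '0 0 -2 0 0 0 0;0 0 -2 0 0 0 0;0 0 0 0 0 0 0'>/dev/null; sh g.sh; done
```

```text
t 21.3 tcp [0.5728 0.1615 0.1228] rpy [179.99  -0.    19.84] q6 1.37 F [-1.5 -0.9  2. ] M [-0.1   0.33 -0.08] open 0.366 grip 70.5
t 21.6 tcp [0.5728 0.1616 0.1227] rpy [ 1.7999e+02 -1.0000e-02  1.9840e+01] q6 1.37 F [-2.8 -0.4  6. ] M [-0.15  0.44 -0.03] open 0.365 grip 70.7
t 21.9 tcp [0.5728 0.1615 0.1226] rpy [ 1.7999e+02 -1.0000e-02  2.3910e+01] q6 1.3 F [-2.6 -0.9  4.7] M [-0.16  0.47 -0.  ] open 0.364 grip 70.7
t 22.2 tcp [0.5728 0.1615 0.1226] rpy [179.99  -0.    27.86] q6 1.23 F [-3.3 -0.6  6.3] M [-0.15  0.47 -0.14] open 0.368 grip 71.0
```

```bash
for k in 1; do
python3 -m inch '0 0 0 -0.02 -0.01 0 0;0 0 -3 0 0 0 0;0 0 0 0 0 0 0'>/dev/null; sh g.sh;  python3 -m inch '0 0 -3 0 0 0 0;0 0 0 0 0 0 0'>/dev/null; sh g.sh;python3 -m inch '0 0 -3 0 0 0 0;0 0 0 0 0 0 0'>/dev/null; sh g.sh;python3 -m inch '0 0 -3 0 0 0 0;0 0 0 0 0 0 0'>/dev/null; sh g.sh; done
```

```text
t 22.5 tcp [0.5727 0.1615 0.1226] rpy [ 1.7999e+02 -2.0000e-02  3.0840e+01] q6 1.18 F [-0.3 -1.4  4.8] M [-0.18  0.15 -0.11] open 0.368 grip 71.0
t 22.7 tcp [0.5727 0.1615 0.1226] rpy [ 1.7998e+02 -1.0000e-02  3.3790e+01] q6 1.13 F [-0.6 -0.6  5. ] M [-0.18  0.11 -0.06] open 0.362 grip 71.0
t 22.9 tcp [0.5727 0.1615 0.1226] rpy [ 1.7998e+02 -1.0000e-02  3.6770e+01] q6 1.07 F [ 0.7 -0.6  5.2] M [-0.22  0.07 -0.06] open 0.364 grip 71.0
t 23.1 tcp [0.5727 0.1615 0.1226] rpy [ 1.7998e+02 -1.0000e-02  3.9780e+01] q6 1.02 F [-0.2 -0.6  4.7] M [-0.21  0.06 -0.13] open 0.363 grip 71.0
```

```bash
for k in 1; do
python3 -m inch '0 0 -3 0 0 0 0;0 0 -3 0 0 0 0'>/dev/null; sh g.sh;  python3 -m inch '0 0 -3 0 0 0 0;0 0 -3 0 0 0 0'>/dev/null; sh g.sh;python3 -m inch '0 0 -3 0 0 0 0;0 0 -3 0 0 0 0'>/dev/null; sh g.sh; done
python3 -c "
from h import *
import cv2
t=cam('top')['image'];s=cam('scene')['image']
def f(im,u,v,k=5): return cv2.resize(im[v-60:v+60,u-40:u+40],None,fx=k,fy=k,interpolation=cv2.INTER_CUBIC)
cv2.imwrite('pics/c.png',np.hstack([f(t,150,190),f(s,375,190)]))
a=np.linspace(0,2*np.pi,361)
for z in(.075,.080):
  P=np.array([proj('scene',[.5727+.026*np.cos(x),.1615+.026*np.sin(x),z+.044]) for x in a]);print('top',z,P.min(0),P.max(0))
  P=np.array([proj('scene',[.5727+.052*np.cos(x),.1615+.052*np.sin(x),z+.004]) for x in a]);print('base',z,P.min(0),P.max(0))
  print('ktop',proj('scene',[.5727,.1615,z+.076]))
"
```

```text
t 23.3 tcp [0.5727 0.1615 0.1226] rpy [ 1.7998e+02 -1.0000e-02  4.5770e+01] q6 0.92 F [-0.5 -1.3  4.4] M [-0.28  0.09 -0.21] open 0.366 grip 71.0
t 23.5 tcp [0.5727 0.1614 0.1226] rpy [ 1.7998e+02 -1.0000e-02  5.1780e+01] q6 0.81 F [-0.4 -1.9  4.9] M [-0.28  0.03 -0.26] open 0.365 grip 71.0
t 23.7 tcp [0.5728 0.1614 0.1226] rpy [ 1.7997e+02 -1.0000e-02  5.7780e+01] q6 0.71 F [-0.4 -1.3  4.7] M [-0.3   0.01 -0.23] open 0.366 grip 71.0
top 0.075 [363.19817697 204.44734208] [385.29454912 220.89932574]
base 0.075 [349.14091662 207.36678656] [391.93744107 240.09770753]
ktop [377.43674677 203.53456895]
top 0.08 [363.64652514 203.07004788] [385.83516076 219.53366804]
base 0.08 [349.52004504 206.06705091] [392.4893553  238.82644573]
ktop [377.95693001 202.08928817]
```

View pics/c.png

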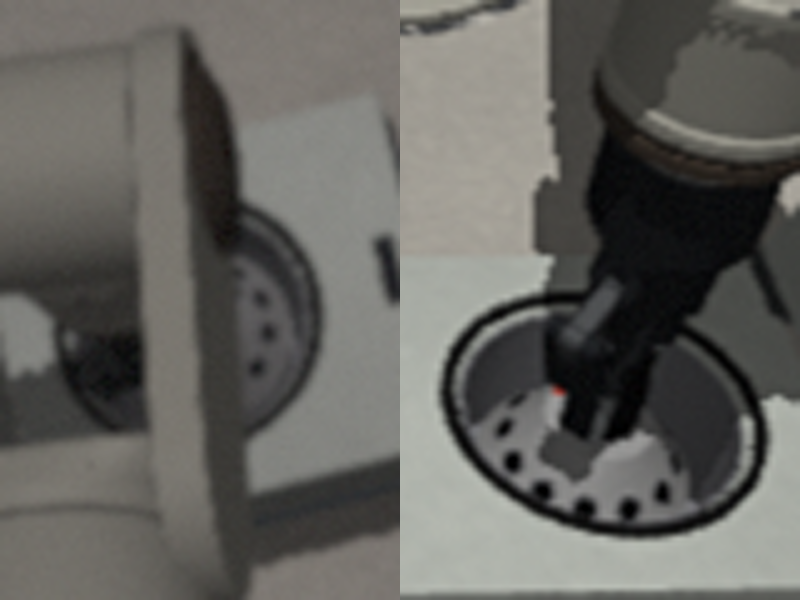

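The rotor is down in the chamber. Its holes are at crop (512,462), (542,492), (585,508), (628,508), (662,492) here, against (573,325), (615,348), (665,355), (708,345) in the previous picture. Torque is steady at about 0.25 N m, so the pins are driving the spindle. I'll check the seating height from the hole ring.

```bash
python3 -c "
from h import *
cv=lambda L:[((x-400)/5+335-.4,y/5+130-.4) for x,y in L]
b=cv([(573,325),(615,348),(665,355),(708,345)]);c=cv([(512,462),(542,492),(585,508),(628,508),(662,492)])
def res(X,pts,ctr,z,r,h):
  return np.concatenate([proj('scene',[ctr[0]+X[0]+r*np.cos(X[2]+i*np.pi/6),ctr[1]+X[1]+r*np.sin(X[2]+i*np.pi/6),z+h])-p for i,p in enumerate(pts)])
for h in (.016,.02,.024):
  best=min((least_squares(lambda v:np.r_[res([0,v[2],v[0]],b,[.5716,.1583],.1819,v[1],h),],[a,.042,0]) for a in np.arange(-3,3,.5)),key=lambda s:s.cost)
  r=best.x[1]
  b2=min((least_squares(lambda v:res([0,best.x[2],v[0]],c,[.5727,.1615],v[1],r,h),[a,.08]) for a in np.arange(-3,3,.5)),key=lambda s:s.cost)
  print(h,best.x,best.cost,b2.x,b2.cost)
"
```

```text
0.016 [-0.76331771  0.03747589  0.00286762] 3.1960663417236512 [-1.10394978  0.07768043] 2.5786734861539804
0.02 [ 2.38893255e+00 -3.99572797e-02  1.73156652e-03] 0.2470808542294656 [-4.22534182  0.07581839] 0.31874538007532893
0.024 [-7.43226365e-01  4.24362325e-02  5.93852053e-04] 0.7822427922796378 [-1.06457082  0.07392343] 0.7682567191207347
```

Best fit puts the rotor's origin at 0.0758, so it is home (riding on the pins would be 0.080). Now I'll tighten clockwise.

```bash
python3 -m inch '0 0 6 0 0 0 0;0 0 6 0 0 0 0;0 0 6 0 0 0 0;0 0 6 0 0 0 0;0 0 6 0 0 0 0;0 0 0 0 0 0 0'>/dev/null; sh g.sh; python3 -m inch '0 0 6 0 0 0 0;0 0 6 0 0 0 0;0 0 6 0 0 0 0;0 0 6 0 0 0 0;0 0 6 0 0 0 0;0 0 0 0 0 0 0'>/dev/null; sh g.sh; python3 -m inch '0 0 6 0 0 0 0;0 0 6 0 0 0 0;0 0 6 0 0 0 0;0 0 0 0 0 0 0'>/dev/null; sh g.sh;python3 -m inch '0 0 6 0 0 0 0;0 0 5 0 0 0 0;0 0 0 0 0 0 0'>/dev/null; sh g.sh
```

```text
t 24.45 tcp [0.5726 0.1615 0.1226] rpy [ 1.7999e+02 -1.0000e-02  2.7410e+01] q6 1.24 F [ 0.4 -1.1  6.4] M [-0.24 -0.02 -0.08] open 0.362 grip 71.0
t 25.05 tcp [0.5726 0.1616 0.1226] rpy [-1.80e+02 -1.00e-02 -2.58e+00] q6 1.76 F [-0.6  0.2  4.7] M [-0.14  0.14 -0.04] open 0.365 grip 71.1
t 25.45 tcp [0.5726 0.1617 0.1226] rpy [-1.7999e+02 -1.0000e-02 -2.0580e+01] q6 2.08 F [0.1 0.2 5.2] M [ 0.05  0.07 -0.05] open 0.366 grip 71.0
t 25.75 tcp [0.5726 0.1617 0.1225] rpy [-179.98    0.    -31.4 ] q6 2.26 F [-0.1  1.2  5.4] M [ 0.18 -0.01 -0.03] open 0.364 grip 71.0
```

```bash
for k in 1; do python3 -m inch '0 0 3 0 0 0 0;0 0 0 0 0 0 0'>/dev/null; sh g.sh; python3 -m inch '0 0 3 0 0 0 0;0 0 0 0 0 0 0'>/dev/null; sh g.sh; python3 -m inch '0 0 3 0 0 0 0;0 0 0 0 0 0 0'>/dev/null; sh g.sh; python3 -m inch '0 0 3 0 0 0 0;0 0 0 0 0 0 0'>/dev/null; sh g.sh;python3 -m inch '0 0 3 0 0 0 0;0 0 0 0 0 0 0'>/dev/null; sh g.sh; done | sed 's/.*rpy/rpy/'
```

```text
rpy [-179.98   -0.    -34.16] q6 2.31 F [0.2 1.1 4.1] M [ 0.22 -0.08  0.03] open 0.363 grip 71.0
rpy [-179.99    0.    -37.11] q6 2.36 F [0.5 2.2 3.3] M [ 0.4  -0.18  0.03] open 0.362 grip 70.9
rpy [-179.99    0.    -40.08] q6 2.42 F [0.8 2.2 2.9] M [ 0.49 -0.29  0.06] open 0.364 grip 70.8
rpy [-1.7999e+02  1.0000e-02 -4.3060e+01] q6 2.47 F [2.1 3.3 3.6] M [ 0.56 -0.35  0.08] open 0.366 grip 70.8
rpy [-179.99    0.    -46.05] q6 2.52 F [2.2 2.5 1.9] M [ 0.64 -0.41  0.08] open 0.366 grip 70.7
```

```bash
for k in 1; do python3 -m inch '0 0 3 0 -0.03 0 0;0 0 0 0 0 0 0'>/dev/null; sh g.sh; python3 -m inch '0 0 3 0 0 0 0;0 0 0 0 0 0 0'>/dev/null; sh g.sh; python3 -m inch '0 0 3 0 0 0 0;0 0 0 0 0 0 0'>/dev/null; sh g.sh; python3 -m inch '0 0 3 0 0 0 0;0 0 0 0 0 0 0'>/dev/null; sh g.sh; done | sed 's/.*rpy/rpy/'
```

```text
rpy [ 1.7998e+02  1.0000e-02 -4.9040e+01] q6 2.57 F [-0.1  1.5  2.5] M [ 0.37 -0.07  0.1 ] open 0.365 grip 70.8
rpy [179.99   0.   -52.04] q6 2.62 F [0.5 1.5 3.3] M [ 0.44 -0.04  0.11] open 0.366 grip 70.8
rpy [179.99   0.   -55.03] q6 2.68 F [0.5 2.9 2.6] M [ 0.45 -0.09  0.11] open 0.367 grip 70.8
rpy [179.99   0.   -58.03] q6 2.73 F [0.4 2.9 2.5] M [ 0.42 -0.1   0.1 ] open 0.362 grip 70.8
```

```bash
python3 -c "
from h import *
import cv2
t=cam('top')['image'];s=cam('scene')['image']
def f(im,u,v,k=5): return cv2.resize(im[v-60:v+60,u-40:u+40],None,fx=k,fy=k,interpolation=cv2.INTER_CUBIC)
cv2.imwrite('pics/d.png',np.hstack([f(t,150,190),f(s,375,190)]))"; sh g.sh
```

```text
t 27.65 tcp [0.5727 0.1617 0.1225] rpy [179.99   0.   -57.97] q6 2.73 F [0.1 1.9 1.6] M [ 0.47 -0.07  0.06] open 0.363 grip 70.8
```

View pics/d.png

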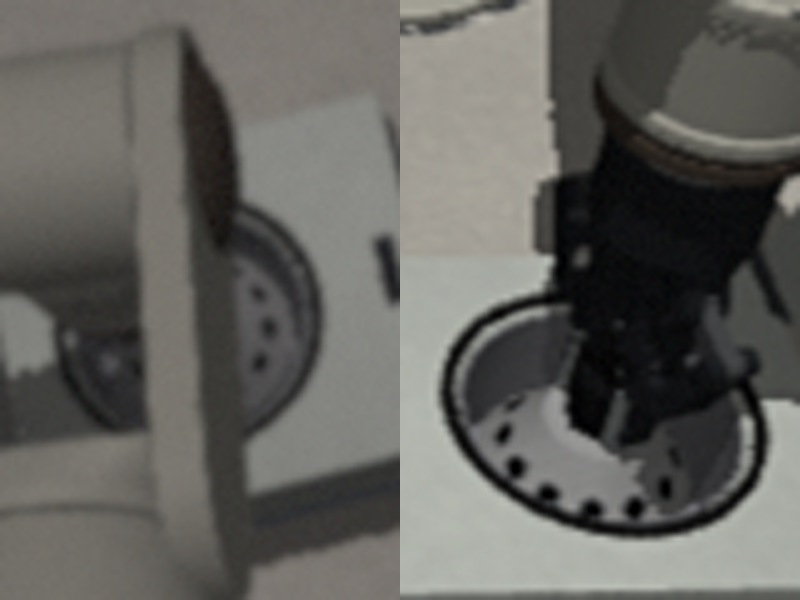

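The holes are at crop (517,467), (548,495), (593,510), (635,508), (665,490). That fits the rotor having turned about 25° clockwise, which is what's left once the knob reached its stop after 90°, and the torque plateau agrees. I'll let go, lift clear and look at the knob line.

```bash
python3 -m inch '0 0 0 0 0 0 0.5;0 0 0 0 0 0 0.8;0 0 0 0 0 0 0.95;0 0 0 0 0 0 0.95;0 0 0 0 0 0 0.95;0 0 0 0 0 0 0.95'; python3 -m inch '0 0 0 0 0 -1 0.95;0 0 0 0 0 -2 0.95;0 0 0 0 0 -3 0.95;0 0 0 0 0 -4 0.95;0 0 0 0 0 -4 0.95;0 0 0 0 0 -3 0.95;0 0 0 0 0 0 0.95'; python3 -c "
from h import *
go([.42,.0,.30])"
```

```text
t: 28.25
tcp_pos: [0.5727, 0.1617, 0.1225]
eef_rot: [3.141, -0.0, -1.015]
wrist_force: [-0.5, -0.1, -1.1]
opening: 0.95
grip_force: 0.0
t: 28.95
tcp_pos: [0.5736, 0.1619, 0.298]
eef_rot: [-3.135, -0.003, -1.015]
wrist_force: [0.7, 0.3, 0.2]
opening: 0.948
grip_force: 0.0
t 28.95 tcp [0.5736 0.1619 0.298 ] rpy [-1.7963e+02 -1.7000e-01 -5.8160e+01] q6 2.73 F [0.7 0.3 0.2] M [-0.02 -0.   -0.03] open 0.948 grip 0.0
[0.42 0.   0.3 ] shift cm [ 5.65 21.59 -0.33]
```

```bash
python3 -m inch '0 0 0 0.94 3.6 0 1;0 0 0 0.94 3.6 0 1;0 0 0 0.94 3.6 0 1;0 0 0 0.94 3.6 0 1;0 0 0 0.94 3.6 0 1;0 0 0 0.94 3.6 0 1;0 0 0 0 0 0 1' | head -2; python3 -c "
from h import *
import cv2
t=cam('top')['image'];s=cam('scene')['image']
cv2.imwrite('pics/full_t.png',t);cv2.imwrite('pics/full_s.png',s)
def f(im,u,v,k=9): return cv2.resize(im[v-30:v+30,u-22:u+22],None,fx=k,fy=k,interpolation=cv2.INTER_CUBIC)
o=cv2.imread('pics/top0.png')
cv2.imwrite('pics/e.png',np.hstack([f(t,148,195),f(s,375,213)]))"
```

```text
t: 29.65
tcp_pos: [0.4168, -0.0021, 0.293]
```

View pics/e.png

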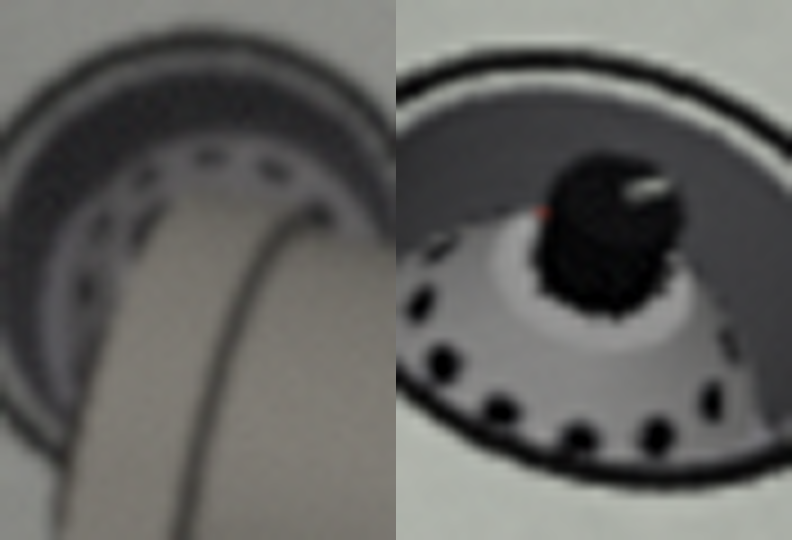

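The red mark on the rotor's top is at crop (543,212) and the white knob line runs to (670,183). I'll work out the knob angle relative to the mark, now against the start.

```bash
python3 -c "
from h import *
def ang(n,uv,z,c):
  d=onz(n,uv,z)-c;return np.round([np.hypot(*d)*1e3,np.degrees(np.arctan2(d[1],d[0]))],1)
c=np.array([.5727,.1615]);
for b in((0,0),(.6,.2)):
  b=np.array(b)
  print('now red',ang('scene',np.array([368.9,206.1])-b,.119,c),'white mid',ang('scene',np.array([380.8,203.7])-b,.151,c),'white end',ang('scene',np.array([383,202.9])-b,.151,c))
  print('c red',ang('scene',np.array([366.2,207.6])-b,.119,c))
r=np.array([.4877,-.3078])
print('start red',ang('top',[311,234.2],.044,r),ang('top',[310.6,234.4],.044,r))
print('start white top',ang('top',[311,227.6],.076,r),'scene',ang('scene',[201.6,168.6],.076,r))
s=__import__('cv2').imread('pics/scene0.png');print(s[166:174,196:209].max(2))
t=__import__('cv2').imread('pics/top0.png');print(t[220:234,302:316].max(2)); print((t[:,:,2].astype(int)-t[:,:,0])[226:240,302:318])
print('kc',proj('scene',[*r,.076]),proj('top',[*r,.076]))
"
```

```text
now red [  22.2 -143.6] white mid [  7.8 100.4] white end [ 13.7 112.6]
c red [  22.4 -120.2]
now red [  23.4 -141.2] white mid [  6.5 105.2] white end [ 12.6 116.3]
c red [  23.8 -119.1]
start red [  22.2 -155. ] [  22.2 -158.5]
start white top [   7.  -130.9] scene [   2.9 -163.1]
[[156 158 157 158 161 160 161 161 161 162 162 159 157]
 [158 157 136 103  87  89  95  94  97 135 161 160 156]
 [146 112  70  35  30  86  92  43  30  66 102 139 159]
 [124  54  15   7  33 123 122  38   8  16  52 125 159]
 [ 82  21   8  12  21  72  70  19   8   9  24  85 139]
 [ 42  10  14  15  11  20  19  14  15  12  15  64 129]
 [ 40   7  14  17  17  15  15  17  15  14   7  49 127]
 [ 57  13  13  15  17  13  17  16  16  10   8  43 126]]
[[ 90 104 111 119 118 110 101  97  94  94  98 102 102  98]
 [101 117 119 117 105  88  69  59  57  58  66  83  95  99]
 [113 123 120  99  79  56  41  33  33  36  40  53  75  95]
 [120 121 105  75  46  34  29  26  28  28  31  36  55  81]
 [122 112  84  49  32  32  31  31  35  29  28  32  38  66]
 [119  99  60  32  30  24  26  30  31  38  29  27  36  63]
 [111  85  47  29  29
[... 525 characters left out ...]
  0  2  0 -1 -2 -2 -1  1  1]
 [ 1  0 -1 -2  0  3  2  0  1  1  1 -2  0  0  0  2]
 [-1 -1  1  2  3 -2  1  0  1  2  1  1  1  0  1  1]
 [ 2  0  1  1 -3  1  0  1  1  0  2  0  1  0  1  2]
 [ 1  1  0  1  2  0 -3  1  0  1  1  1  1  2  2  1]
 [ 1  0  1  1  0  0 -1  0  4  4  3  1  1  1  2  1]
 [ 0  1  0 -2  0  1  1  2  5 12  9  4  1  0  1  2]
 [ 1  1 -1  1  0  1 -2  4 12 23 20  6  2  1 -1  0]
 [ 1  1  0  1  1  1  2  4  9 23 19  6  1  2  2  1]
 [ 1  1  1  1  1  1  2  2  4  7  5  3  2  1  1  1]
 [ 1  2 -1  1  1  1  0  2  2  2  0  1  2  1  1  1]
 [-1  0  0  0  0  2  1  1  1  1  0  0  0  0  1  0]
 [ 2  0  0  1  0  2  2  1  1  1  1 -1 -1  1  0 -1]]
kc [201.55564795 169.29053897] [309.17339044 226.05260937]
```

```bash
python3 -c "
from h import *
print(env.hand_in())"
```

```text
the job is handed in; nothing more can be done
None
```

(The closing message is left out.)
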